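# Gather the screw-cap sample jars into the ring tray

### The arm

A 6-joint arm with a two-finger parallel gripper is mounted at the origin on a cart in front of the work surface, level with it; the furniture and walls round the work are solid. World frame = base frame: x ahead of the robot, y to its left, z up, the work surface at z = 0. Lengths are in m, angles in rad, forces in N, time in s.
With the tool pointing down it reaches from about 0.3 to 0.875 m from the base axis. Payload 4.2 kg.
Tool frame: the origin (TCP) lies at the very end of the fingers, on their centre line; the grasp point (between the pads) lies arm.grasp_offset behind it (arm.grasp_offset is the distance from the TCP to the grasp point, in m); x points along the fingers, y is the direction in which the jaws open and shut, and the axes are right-handed (so a half turn about x gives the same grasp; the last joint's range is limited). The gripper opens to 85 mm and grips with 20 to 120 N. Pads are 22 mm wide; open, the fingers measure 114 mm over their backs; the gripper's body (76 mm by 85 mm) begins 54 mm behind the grasp point. The pads swing forward as they close: fully open they stand 13 mm farther back than shut.
Start: joints at [-1.36, 0.32, 1.565, -0, 1.257, -0.02], TCP at [0.132, -0.56, 0.231] pointing down, gripper open.
Joint ranges: [-3.11, 3.11], [-0.84, 2.01], [0.21, 2.61], [-1.34, 4.49], [0.05, 2.63], [-2.56, 2.56]. Speed limits (rad/s): [2.57, 2.57, 3.14, 3.14, 3.14, 3.14].

### API

Orientations are given as a rotation vector (axis times angle).
In Python, from station import arm, cams, workorder gives the robot as it stands. The module is installed in compiled form; this text tells all that it offers.
- The arm moves only by the tool carry_out, never from a script. Its argument "commands" is a list of rows, each a list of 7 numbers: the opening, from 0 (shut) to 1 (fully open), then the shift along the tool's x, y, z in m, then the turn, a rotation vector about the tool's x, y, z in degrees. In form: [[fingers, x, y, z, wx, wy, wz], ...]. A call has 1 to 12 rows; each row is the pose to reach, as a shift and turn from the pose commanded when the call began, along the tool's axes at that moment; what a row does not reach only later rows make up. A row lasts 1/12 s, in which the tool goes at most 41.7 mm and 7.16 degrees, less where a joint would pass 70% of its speed; a pose out of reach is approached as far as the arm can. A call with a gripper value outside its range is refused whole. The fingers move at their own pace and stop on an object; "grip_force" is the grip in N (left out, the last holds). Time passes only in rows, so rows that repeat a pose let the fingers close. It gives the time, the measured TCP pose, the force and the opening at its end, in the units of the state.
- arm.get_obs(): the state, without advancing time (a new reading comes with each control period).
- cams.capture(name): name is "scene" or "top"; returns a dict with "image" (400x640x3 uint8, red, green, blue), "depth" (400x640 float32, m along the optical axis (not along the pixel's ray), 0 where there is no reading), "camera_matrix" (3x3 intrinsics, pixels), "rvec" (rotation vector, rad) and "tvec" (3), from world to camera coordinates, as OpenCV has them. Camera axes: x right, y down, z forward; pixel columns grow to the right and rows downward; lengths in m; the calibration is good to about 2 mm. A picture is of the moment at which its call begins.
- workorder.sign_off(): hands the job in, once; it reports no verdict.
The state is a dict: "clock": time; "q": joint angles; "joint_velocities": joint speeds; "joint_efforts": joint torques, N m; "tcp_pos": TCP position; "orientation": TCP orientation; "wrist_force": force on the tool from outside, world axes, zero at the start; "torque": the same for the moment, N m; "finger_gap": finger opening in m.
Only numpy, scipy, OpenCV 4.12 (cv2) and the standard library are available. Lean on these libraries where they do the work, as an engineer would, in place of code of your own. Each camera call takes 0.05 s, during which the arm holds its last target. There are 200 camera calls.

### The job

Gather the four screw-capped sample jars and vials into the metal tray, each standing upright inside the ring that suits it: the widest in the widest ring, the next in the next, and so on down to the slimmest in the narrowest. Set each down rather than dropping it, and do not let it topple. The two narrow-necked bottles, the amber stoppered one and the dropper bottle, do not belong: leave them standing where they are.

Things in the scene. Friction and masses are not known exactly. Their poses are not given: they have to be found in the camera images.
- jar_wide_c (a point): Loose, stands upright: clear glass screw jar with a broad pale ribbed lid; the widest of the four. 48 mm diameter, 64 mm tall, round. This point is on its axis half-way up (32 mm above its underside); z is up along its axis.
- jar_squat_c (a point): Loose, stands upright: squat amber glass jar with a broad ribbed gold-tan screw lid; second widest. 39 mm diameter, 64 mm tall, round. This point is on its axis half-way up (32 mm above its underside); z is up along its axis.
- vial_mid_c (a point): Loose, stands upright: small amber glass vial with a broad ribbed black screw cap; third widest and the shortest. 32 mm diameter, 56 mm tall, round. This point is on its axis half-way up (28 mm above its underside); z is up along its axis.
- vial_slim_c (a point): Loose, stands upright: slim dark glass vial with a broad ribbed black screw cap; the slimmest and the tallest. 28 mm diameter, 70 mm tall, round. This point is on its axis half-way up (35 mm above its underside); z is up along its axis.
- ring_68: Fixed white plastic ring on the tray's floor: bore 68 mm, outside 82 mm, 8 mm high, for the 48 mm wide jar or vial. Origin: centre of its underside (the tray's floor, 4 mm above the bench); z up. The four rings lie in a straight row along the tray, 86 mm apart, in any order. The tray is fixed, metal with a dark floor liner, 100 x 350 mm, walls 14 mm high, a flat grip at each end.
- ring_59: Fixed white plastic ring on the tray's floor: bore 59 mm, outside 73 mm, 8 mm high, for the 39 mm wide jar or vial. Origin: centre of its underside (the tray's floor, 4 mm above the bench); z up. The four rings lie in a straight row along the tray, 86 mm apart, in any order. The tray is fixed, metal with a dark floor liner, 100 x 350 mm, walls 14 mm high, a flat grip at each end.
- ring_51: Fixed white plastic ring on the tray's floor: bore 51 mm, outside 65 mm, 8 mm high, for the 32 mm wide jar or vial. Origin: centre of its underside (the tray's floor, 4 mm above the bench); z up. The four rings lie in a straight row along the tray, 86 mm apart, in any order. The tray is fixed, metal with a dark floor liner, 100 x 350 mm, walls 14 mm high, a flat grip at each end.
- ring_44: Fixed white plastic ring on the tray's floor: bore 44 mm, outside 58 mm, 8 mm high, for the 28 mm wide jar or vial. Origin: centre of its underside (the tray's floor, 4 mm above the bench); z up. The four rings lie in a straight row along the tray, 86 mm apart, in any order. The tray is fixed, metal with a dark floor liner, 100 x 350 mm, walls 14 mm high, a flat grip at each end.
- stoppered_bottle_c (a point): Loose look-alike that does not belong in the tray, stands upright: amber bottle with shoulders, a narrow neck and a small dark stopper. 40 mm diameter, 95 mm tall. This point is on its axis half-way up (47.5 mm above its underside); z is up.
- dropper_bottle_c (a point): Loose look-alike that does not belong in the tray, stands upright: clear dropper bottle with a thin pointed white spout. 27 mm diameter, 88 mm tall. This point is on its axis half-way up (44 mm above its underside); z is up.
Mind the look-alikes: they are no part of the job. What is shaped like the part that bears jar_squat_c but pink or red is not meant.

How it is judged:
At the end, for the whole second after the job is handed in: Each of the four stands upright (within 0.12 rad) on the tray's floor inside its own ring (centre within bore clearance + 3 mm, i.e. 11 to 13 mm, of the ring's centre; no more than 5 mm above the floor), released and at rest; both narrow-necked bottles stand upright within 20 mm of where they were (horizontal distance between jar_wide_c and ring_68 below 0.013 m and z of jar_wide_c in the frame of ring_68 below 0.037 m and angle between each of jar_wide_c, jar_squat_c, vial_mid_c, vial_slim_c, stoppered_bottle_c, dropper_bottle_c's own z axis and vertical below 0.12 rad and linear speed of each of jar_wide, jar_squat, vial_mid, vial_slim, stoppered_bottle, dropper_bottle below 0.02 m/s and horizontal distance between jar_squat_c and ring_59 below 0.013 m and z of jar_squat_c in the frame of ring_59 below 0.037 m and horizontal distance between vial_mid_c and ring_51 below 0.0125 m and z of vial_mid_c in the frame of ring_51 below 0.033 m and horizontal distance between vial_slim_c and ring_44 below 0.011 m and z of vial_slim_c in the frame of ring_44 below 0.04 m and distance of each of stoppered_bottle_c, dropper_bottle_c from where it was at the start of the episode below 0.02 m); the robot touches nothing.
It fails at once if a screw-capped jar or vial is let go more than 35 mm above where it would stand (dropped) ((contact force between jar_wide and the fingers below 0.02 N and height (world z) of jar_wide_c above 0.071 m) or (contact force between jar_squat and the fingers below 0.02 N and height (world z) of jar_squat_c above 0.071 m) or (contact force between vial_mid and the fingers below 0.02 N and height (world z) of vial_mid_c above 0.067 m) or (contact force between vial_slim and the fingers below 0.02 N and height (world z) of vial_slim_c above 0.074 m)).
It fails at once if a screw-capped jar or vial is toppled (angle between any of jar_wide_c, jar_squat_c, vial_mid_c, vial_slim_c's own z axis and vertical above 0.8 rad).
It fails at once if a narrow-necked bottle is shifted by over 30 mm, lifted or knocked over (distance of any of stoppered_bottle_c, dropper_bottle_c from where it was at the start of the episode above 0.03 m).
It also fails if it takes over 96 s, if anything falls off the work surface, if the arm or the gripper's body presses on something with over 40 N, if the wrist force passes 120 N, or if a joint passes its speed limit or range.

## Working session

There is one attempt and no reset: what is moved stays moved. The work goes in short steps, Python scripts to look and compute and a tool call to move; the robot and the scene stay as the last step left them, time stands still between calls to the robot, and variables do not carry over. Pictures are saved under pics/ and viewed, about 12 in all and at most 16, crops included, and the job is handed in when it is done.

Besides the shell and the picture viewer there is one more tool, called by a JSON object that holds its "api" and its "payload", one argument or row to a line. carry_out: Moves the arm, as the interface text tells. Its arguments: {"type":"object","properties":{"commands":{"type":"array","items":{"type":"array","items":{"type":"number"}}},"grip_force":{"type":"number"}},"required":["commands"]}

```bash
mkdir -p pics; cat > h.py <<'E'
import numpy as np, cv2
from station import arm, cams, workorder
def cap(n):
    c=cams.capture(n); c['R']=cv2.Rodrigues(np.array(c['rvec'],float))[0]; c['t']=np.array(c['tvec'],float).ravel(); return c
def ray(c,u,v,z):
    d=c['R'].T@np.linalg.inv(c['camera_matrix'])@np.array([u,v,1.]); o=-c['R'].T@c['t']
    return o+d*(z-o[2])/d[2]
def world(c):
    h,w=c['depth'].shape; u,v=np.meshgrid(np.arange(w),np.arange(h)); D=c['depth']
    K=c['camera_matrix']; P=np.stack([(u-K[0,2])/K[0,0]*D,(v-K[1,2])/K[1,1]*D,D],-1)
    return (P-c['t'])@c['R']
def save(n,im): cv2.imwrite('pics/'+n,im[...,::-1])
E
python3 - <<'E'
from h import *
for n in('scene','top'):
    c=cap(n); save(n+'0.png',c['image']); print(n,-c['R'].T@c['t'],c['camera_matrix'][0,0])
print(arm.get_obs(),arm.grasp_offset)
E
```

```text
scene [-0.14044929  0.49887802  0.43400561] 383.630115432055
top [ 0.42934315 -0.0028887   1.04059487] 429.56453046263374
{'clock': 0.1, 'q': array([-1.35998591e+00,  3.20263465e-01,  1.56555313e+00,  2.77201194e-05,
        1.25742136e+00, -2.00233964e-02]), 'joint_velocities': array([ 0.00010682, -0.00284075, -0.00198659,  0.00079864, -0.00133227,
        0.00011996]), 'joint_efforts': array([ 1.39173208e-03, -4.16408372e+01, -2.34704787e+01,  2.92119080e-05,
        4.89320621e-03,  2.53662350e-06]), 'tcp_pos': array([ 0.13146002, -0.55933073,  0.23054747]), 'orientation': array([ 2.09969851,  0.24516317, -2.09997431]), 'wrist_force': array([ 0.12581169, -0.51142254, -1.05649665]), 'torque': array([-0.01970996,  0.0208021 ,  0.02074154]), 'finger_gap': 0.08536847387340625} 0.0187
```

View pics/scene0.png

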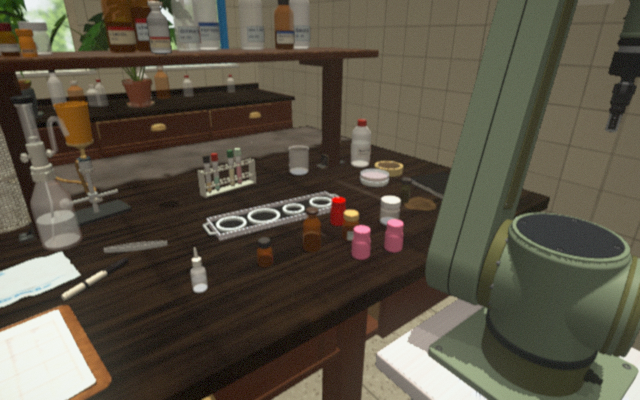

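View pics/top0.png

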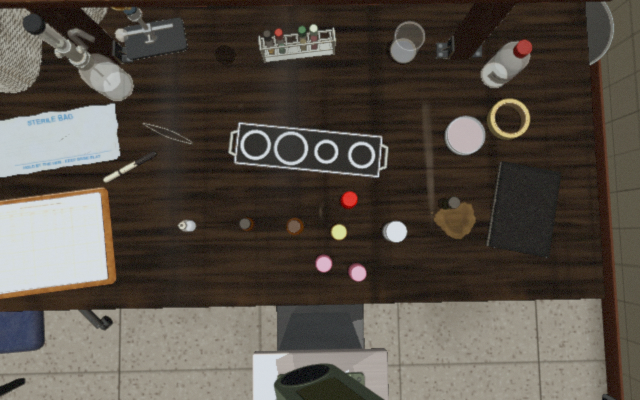

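The scene view shows the dropper at (199,275), a small amber vial at (265,252), the stoppered bottle at (313,235), the gold-lidded jar at (351,225), the white-lidded jar at (390,210), red at (338,211), and pinks at (361,242) and (394,236). In the top view the same things are at dropper (187,226), mid vial (246,224), stoppered (295,226), squat (339,232), wide (395,231), red (350,199), and pinks (324,263) and (358,272). A possible slim vial is at (454,202), by a brown patch. I'll check these choices in one close crop.

```bash
python3 - <<'E'
from h import *
t=cap('top'); s=cap('scene')
a=cv2.resize(t['image'][120:290,170:490],(800,425),interpolation=cv2.INTER_CUBIC)
save('crop1.png',a)
b=cv2.resize(s['image'][170:300,180:450],(800,385),interpolation=cv2.INTER_CUBIC)
save('crop2.png',b)
W=world(t)
for n,(u,v) in dict(drop=(187,226),mid=(246,224),stop=(295,226),squat=(339,232),wide=(395,231),red=(350,199),p1=(324,263),p2=(358,272),slim=(454,202),brown=(455,222)).items():
    print(n,W[v,u].round(3), W[v-8:v+9,u-8:u+9,2].max().round(3))
# slim: project in scene
import numpy as np
p=W[202,454]; print(cv2.projectPoints(p[None],s['rvec'],s['tvec'],s['camera_matrix'],None)[0])
E
```

```text
drop [0.452 0.3   0.052] 0.087
mid [0.454 0.164 0.056] 1.041
stop [0.446 0.05  0.094] 0.099
squat [ 0.431 -0.048  0.062] 1.041
wide [ 0.431 -0.175  0.065] 0.069
red [ 0.506 -0.074  0.066] 1.041
p1 [ 0.362 -0.012  0.063] 1.041
p2 [ 0.341 -0.088  0.063] 1.041
slim [ 0.494 -0.31   0.07 ] 1.041
brown [ 0.45  -0.332  0.003] 1.041
[[[405.29301685 178.77352108]]]
```

View pics/crop1.png

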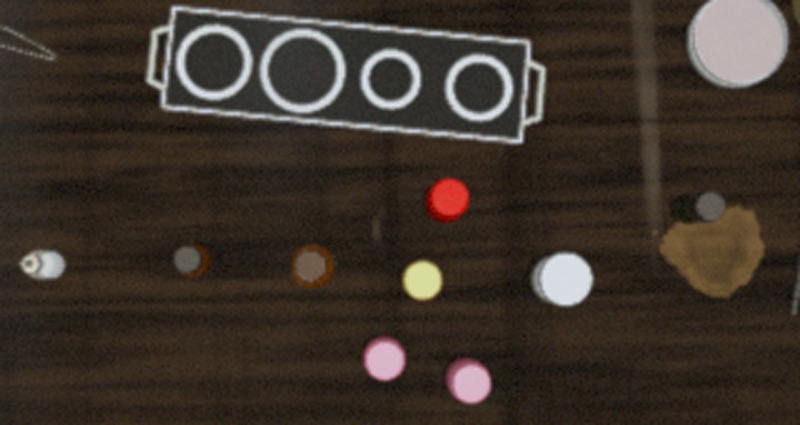

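View pics/crop2.png

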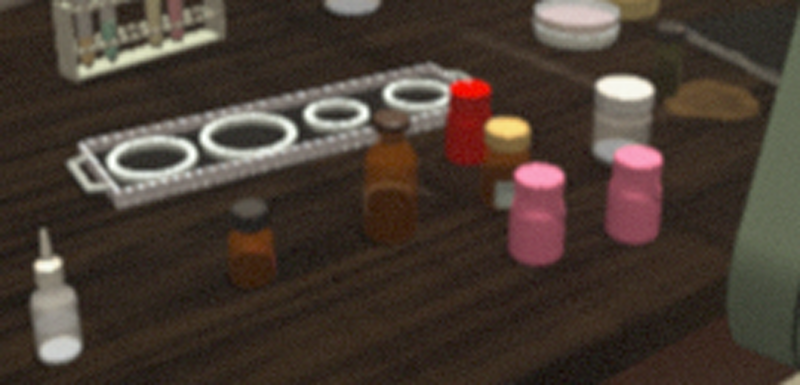

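The crops confirm the choices. Wide is the white lid, top (395,231). Squat is the pale-gold lid over amber glass, top (339,232); the red and pink ones are rejected. Mid is the short amber vial with a black cap, top (245,224). Slim is the dark vial with a black cap, top (454,202), 70 mm tall. Stoppered (295,226) and dropper (187,226) stay put. Next I measure all of them and the rings.

```bash
cat >> h.py <<'E'
def lid(c,W,u,v,h,r=16):
    z=W[v-r:v+r+1,u-r:u+r+1,2]; m=(abs(z-h)<.006)&(c['depth'][v-r:v+r+1,u-r:u+r+1]>0)
    n,l,st,ce=cv2.connectedComponentsWithStats(m.astype(np.uint8)); k=1+st[1:,4].argmax()
    cs=cv2.findContours((l==k).astype(np.uint8),cv2.RETR_EXTERNAL,cv2.CHAIN_APPROX_NONE)[0]
    (x,y),rad=cv2.minEnclosingCircle(max(cs,key=len))
    p=ray(c,ce[k][0]+u-r,ce[k][1]+v-r,h)
    return p, rad*2*(1.04-h)/429.6, np.median(z[l==k])
def go(tgt,ydir):
    """tool-frame shift to tgt (TCP) and turn so that jaws (y) lie along angle ydir (deg) from world x"""
    o=arm.get_obs(); R=cv2.Rodrigues(o['orientation'])[0]; 
    best=None
    for a in (ydir,ydir+180):
        a=np.radians(a); y=np.array([np.cos(a),np.sin(a),0]); x=np.array([0,0,-1.]); T=np.stack([x,y,np.cross(x,y)],1)
        w=np.degrees(cv2.Rodrigues(R.T@T)[0].ravel())
        if best is None or np.linalg.norm(w)<np.linalg.norm(best): best=w
    print('shift',(R.T@(np.array(tgt)-o['tcp_pos'])).round(4),'turn',best.round(1),'tcp',o['tcp_pos'].round(4),'q',o['q'].round(2))
    print(R.round(3).tolist())
E
python3 - <<'E'
from h import *
t=cap('top');W=world(t)
for n,u,v,h in [('drop',187,226,.088),('mid',246,224,.056),('stop',295,226,.095),('squat',339,232,.064),('wide',395,231,.064),('red',350,199,.066),('p1',324,263,.063),('p2',358,272,.063),('slim',454,202,.07)]:
    try:
        p,d,z=lid(t,W,u,v,h); print(n,p.round(4),'dia',d.round(3),'z',z.round(3))
    except Exception as e: print(n,e)
g=cv2.cvtColor(t['image'],cv2.COLOR_RGB2GRAY)
for n,u,v in [('59?',255,145),('68?',291,148),('44?',326,152),('51?',361,155)]:
    # inner dark disc: largest component containing centre, then hull
    m=(g<120).astype(np.uint8); l=cv2.connectedComponentsWithStats(m,connectivity=4); k=l[1][v,u]
    cs=cv2.findContours((l[1]==k).astype(np.uint8),0,1)[0]; (x,y),r=cv2.minEnclosingCircle(max(cs,key=len)); 
    print(n,ray(t,*l[3][k],.012).round(4),ray(t,x,y,.012).round(4),'bore~',(2*r*1.03/429.6).round(4), (2*np.sqrt(l[2][k,4]/np.pi)*1.03/429.6).round(4))
z=W[...,2]; m=(t['depth']>0)&(z>.1); print('tall things x<.7:',[(W[m&(abs(W[...,1])<.4)&(W[...,0]>.5)&(W[...,0]<.95)].min(0),W[m&(abs(W[...,1])<.4)&(W[...,0]>.5)&(W[...,0]<.95)].max(0))])
go([.494,-.31,.15],90)
E
```

```text
drop 'float' object has no attribute 'round'
mid 'float' object has no attribute 'round'
stop 'float' object has no attribute 'round'
squat 'float' object has no attribute 'round'
wide 'float' object has no attribute 'round'
red 'float' object has no attribute 'round'
p1 'float' object has no attribute 'round'
p2 'float' object has no attribute 'round'
slim 'float' object has no attribute 'round'Traceback (most recent call last):
  File "<stdin>", line 12, in <module>
AttributeError: 'float' object has no attribute 'round'
```

```bash
cat > m.py <<'E'
from h import *
t=cap('top');W=world(t)
for n,u,v,h in [('drop',187,226,.088),('mid',246,224,.056),('stop',295,226,.095),('squat',339,232,.064),('wide',395,231,.064),('red',350,199,.066),('p1',324,263,.063),('p2',358,272,.063),('slim',454,202,.07)]:
    try:
        p,d,z=lid(t,W,u,v,h); print(n,p.round(4),'dia %.3f z %.3f'%(d,z))
    except Exception as e: print(n,e)
g=cv2.cvtColor(t['image'],cv2.COLOR_RGB2GRAY)
m=(g<120).astype(np.uint8); l=cv2.connectedComponentsWithStats(m,connectivity=4)
for n,u,v in [('59?',255,145),('68?',291,148),('44?',326,152),('51?',361,155)]:
    k=l[1][v,u]
    cs=cv2.findContours((l[1]==k).astype(np.uint8),0,1)[0]; (x,y),r=cv2.minEnclosingCircle(max(cs,key=len)); 
    print(n,ray(t,*l[3][k],.012).round(4),ray(t,x,y,.012).round(4),'bore~ %.4f %.4f'%(2*r*1.03/429.6,2*np.sqrt(l[2][k,4]/np.pi)*1.03/429.6))
m=(t['depth']>0)&(W[...,2]>.08)&(abs(W[...,1])<.4)&(W[...,0]>.5)&(W[...,0]<.95); print('tall:',W[m].min(0),W[m].max(0))
go([.494,-.31,.15],90)
E
python3 m.py
```

```text
drop [0.4543 0.3064 0.088 ] dia 0.004 z 0.086
mid [0.4553 0.167  0.056 ] dia 0.025 z 0.057
stop [0.4469 0.0534 0.095 ] dia 0.028 z 0.095
squat [ 0.4318 -0.0471  0.064 ] dia 0.034 z 0.064
wide [ 0.4305 -0.1769  0.064 ] dia 0.048 z 0.064
red [ 0.5064 -0.0731  0.066 ] dia 0.034 z 0.064
p1 [ 0.3603 -0.0113  0.063 ] dia 0.035 z 0.064
p2 [ 0.3384 -0.0884  0.063 ] dia 0.035 z 0.065
slim [ 0.4937 -0.3093  0.07  ] dia 0.027 z 0.070
59? [0.6472 0.1486 0.012 ] [0.647  0.1486 0.012 ] bore~ 0.0560 0.0556
68? [0.6371 0.0635 0.012 ] [0.6374 0.0635 0.012 ] bore~ 0.0648 0.0646
44? [ 0.6275 -0.0222  0.012 ] [ 0.6274 -0.0221  0.012 ] bore~ 0.0409 0.0410
51? [ 0.6176 -0.1076  0.012 ] [ 0.6176 -0.1077  0.012 ] bore~ 0.0474 0.0476
tall: [ 0.79793367 -0.39932226  0.08001484] [0.93027693 0.39994097 0.39165773]
shift [ 0.0811 -0.16   -0.41  ] turn [13.2  0.   0. ] tcp [ 0.1315 -0.5596  0.231 ] q [-1.36  0.32  1.56 -0.    1.26 -0.02]
[[-0.0, 0.229, -0.973], [0.001, -0.973, -0.229], [-1.0, -0.001, -0.0]]
```

```bash
python3 -c "
from h import *
go([.4937,-.3093,.12],-7)"
```

```text
shift [ 0.1111 -0.1608 -0.4098] turn [-69.8  -0.    0. ] tcp [ 0.1315 -0.5596  0.231 ] q [-1.36  0.32  1.56 -0.    1.26 -0.02]
[[-0.0, 0.229, -0.973], [0.001, -0.973, -0.229], [-1.0, -0.001, -0.0]]
```

{"api": "carry_out", "payload": {
  "commands": [
    [1,0.008,-0.012,-0.03,-5,0,0],
    [1,0.02,-0.027,-0.068,-12,0,0],
    [1,0.03,-0.042,-0.106,-18,0,0],
    [1,0.04,-0.057,-0.144,-25,0,0],
    [1,0.05,-0.072,-0.182,-32,0,0],
    [1,0.06,-0.087,-0.22,-39,0,0],
    [1,0.07,-0.102,-0.258,-46,0,0],
    [1,0.08,-0.117,-0.296,-53,0,0],
    [1,0.09,-0.132,-0.334,-59,0,0],
    [1,0.1,-0.147,-0.372,-65,0,0],
    [1,0.111,-0.161,-0.41,-69.8,0,0],
    [1,0.111,-0.161,-0.41,-69.8,0,0]
  ],
  "grip_force": 30
}}

```text
clock: 1.3
tcp_pos: [0.498, -0.3052, 0.1184]
orientation: [1.295, 1.154, -1.292]
wrist_force: [-0.5, 0.1, -0.5]
finger_gap: 0.0859
```

```bash
python3 -c "
from h import *
go([.4937,-.3093,.021],-7)"
```

```text
shift [ 0.0974 -0.0038  0.0048] turn [ 0.4 -0.1 -0. ] tcp [ 0.498  -0.3052  0.1184] q [-0.57  0.43  1.71  0.    1.01 -0.46]
[[0.001, 0.993, -0.114], [0.002, -0.114, -0.993], [-1.0, 0.0, -0.002]]
```

{"api": "carry_out", "payload": {
  "commands": [
    [1,0,0,0,0,0,0],
    [1,0.01,0,0,0,0,0],
    [1,0.03,0,0,0,0,0],
    [1,0.05,0,0,0,0,0],
    [1,0.06,0,0,0,0,0],
    [1,0.06,0,0,0,0,0]
  ]
}}

```text
clock: 1.8
tcp_pos: [0.4911, -0.3093, 0.058]
orientation: [1.3, 1.153, -1.302]
wrist_force: [0.1, 0.8, 0.1]
finger_gap: 0.0855
```

```bash
python3 -c "
from h import *
go([.4937,-.3093,.021],-7)
t=cap('top'); print(np.round(lid(t,world(t),454,202,.07)[0],4))"
```

```text
shift [ 0.037   0.0027 -0.0003] turn [-0.1 -0.1  0.3] tcp [ 0.4911 -0.3093  0.058 ] q [-0.58  0.49  1.78 -0.    0.88 -0.46]
[[-0.005, 0.992, -0.124], [0.003, -0.124, -0.992], [-1.0, -0.005, -0.002]]
[ 0.4927 -0.3039  0.07  ]
```

{"api": "carry_out", "payload": {
  "commands": [
    [1,0.01,0.001,0,0,0,0],
    [1,0.025,0.001,0,0,0,0],
    [1,0.038,0.001,0,0,0,0],
    [1,0.038,0.001,0,0,0,0],
    [0.6,0.038,0.001,0,0,0,0],
    [0.3,0.038,0.001,0,0,0,0],
    [0.2,0.038,0.001,0,0,0,0],
    [0.1,0.038,0.001,0,0,0,0],
    [0.1,0.038,0.001,0,0,0,0],
    [0.1,0.038,0.001,0,0,0,0]
  ]
}}

```text
clock: 2.68
tcp_pos: [0.4954, -0.3097, 0.0232]
orientation: [1.298, 1.147, -1.298]
wrist_force: [-0.7, -0.3, 3.7]
finger_gap: 0.0272
```

```bash
python3 -c "
from h import *
go([.6275,-.0222,.028],-7)
s=cap('scene'); save('s1.png',cv2.resize(s['image'][100:300,250:550],(750,500)))"
```

```text
shift [-0.0049  0.0963 -0.3014] turn [ 0.   0.  -0.1] tcp [ 0.4954 -0.3097  0.0232] q [-0.58  0.53  1.81 -0.    0.8  -0.46]
[[0.001, 0.993, -0.121], [-0.001, -0.121, -0.993], [-1.0, 0.002, 0.001]]
```

View pics/s1.png

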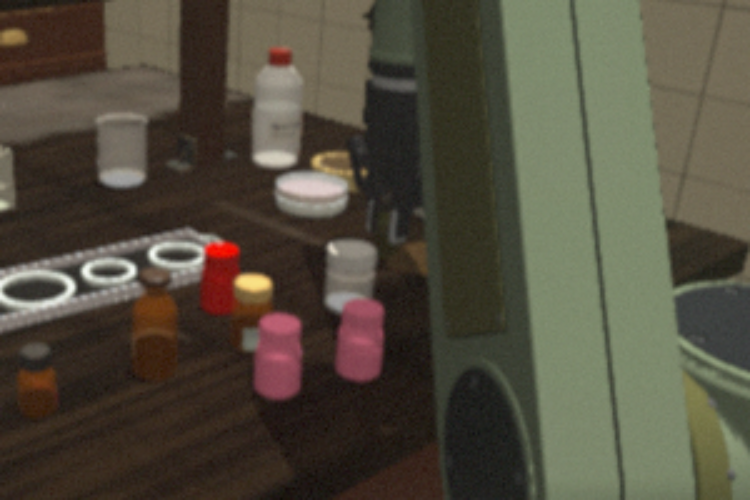

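The scene view shows the gripper at about (385,200) in the crop, behind the arm. The gap of 27 mm matches the slim vial. Lifting and carrying it to ring_44.

{"api": "carry_out", "payload": {
  "commands": [
    [0.1,-0.015,0,0,0,0,0],
    [0.1,-0.04,0,0,0,0,0],
    [0.1,-0.065,0.005,-0.015,0,0,0],
    [0.1,-0.075,0.014,-0.045,0,0,0],
    [0.1,-0.075,0.025,-0.08,0,0,0],
    [0.1,-0.075,0.037,-0.115,0,0,0],
    [0.1,-0.075,0.048,-0.15,0,0,0],
    [0.1,-0.075,0.06,-0.185,0,0,0],
    [0.1,-0.075,0.071,-0.22,0,0,0],
    [0.1,-0.075,0.082,-0.255,0,0,0],
    [0.1,-0.075,0.092,-0.285,0,0,0],
    [0.1,-0.075,0.096,-0.301,0,0,0]
  ]
}}

```text
clock: 3.73
tcp_pos: [0.628, -0.0187, 0.0971]
orientation: [1.298, 1.15, -1.295]
wrist_force: [0.2, -0.4, 0.0]
finger_gap: 0.0276
```

{"api": "carry_out", "payload": {
  "commands": [
    [0.1,0,0,0,0,0,0],
    [0.1,0.01,0,0,0,0,0],
    [0.1,0.03,0,0,0,0,0],
    [0.1,0.045,0,0,0,0,0],
    [0.1,0.045,0,0,0,0,0]
  ]
}}

```text
clock: 4.15
tcp_pos: [0.6232, -0.0235, 0.0483]
orientation: [1.295, 1.154, -1.306]
wrist_force: [-0.5, -0.5, -1.7]
finger_gap: 0.0275
```

```bash
python3 -c "
from h import *
go([.6275,-.0222,.0275],-7); print(arm.get_obs()['wrist_force'])
s=cap('scene'); save('s2.png',cv2.resize(s['image'][140:260,200:400],(800,480)))"
```

```text
shift [ 0.0208  0.0042 -0.0019] turn [-0.1  0.1  0.5] tcp [ 0.6232 -0.0235  0.0483] q [-0.06  0.56  1.68 -0.    0.92  0.07]
[[-0.008, 0.992, -0.123], [-0.0, -0.123, -0.992], [-1.0, -0.008, 0.001]]
[-0.49940682 -0.48372635 -1.65391663]
```

View pics/s2.png

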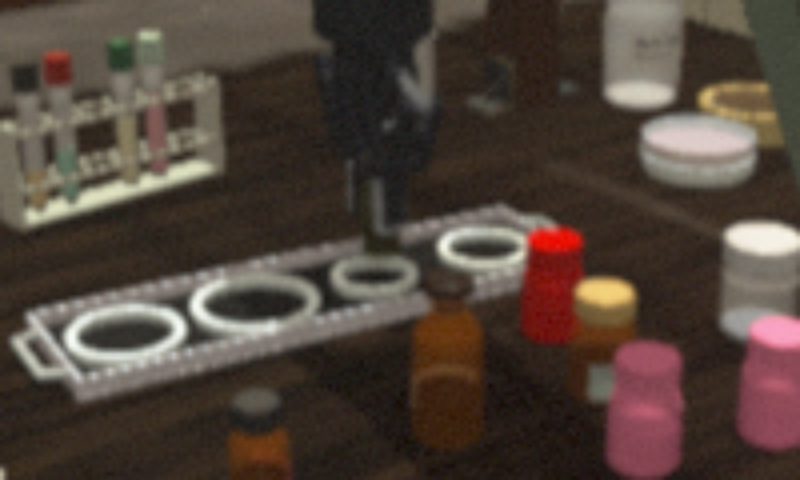

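The vial hangs over the third ring from the left at crop (375,275), which is ring_44. Lowering.

{"api": "carry_out", "payload": {
  "commands": [
    [0.1,0.005,0.001,0,0,0,0],
    [0.1,0.012,0.001,0,0,0,0],
    [0.1,0.019,0.001,0,0,0,0],
    [0.1,0.024,0.001,0,0,0,0],
    [0.1,0.024,0.001,0,0,0,0],
    [0.1,0.024,0.001,0,0,0,0]
  ]
}}

```text
clock: 4.7
tcp_pos: [0.6276, -0.0224, 0.0281]
orientation: [1.298, 1.149, -1.299]
wrist_force: [-1.1, -0.2, -0.0]
finger_gap: 0.0275
```

```bash
python3 -c "
from h import *
go([.6275,-.0222,.0275],-7); print(arm.get_obs()['wrist_force'])"
```

```text
shift [ 0.0006 -0.0001 -0.0002] turn [0. 0. 0.] tcp [ 0.6276 -0.0224  0.0281] q [-0.05  0.58  1.69 -0.    0.87  0.07]
[[-0.0, 0.993, -0.121], [-0.0, -0.121, -0.993], [-1.0, -0.0, 0.0]]
[-1.07392624 -0.18792716 -0.04974634]
```

{"api": "carry_out", "payload": {
  "commands": [
    [0.1,0.001,0,0,0,0,0],
    [0.2,0.001,0,0,0,0,0],
    [0.4,0.001,0,0,0,0,0],
    [0.7,0.001,0,0,0,0,0],
    [0.9,0.001,0,0,0,0,0],
    [0.9,0.001,0,0,0,0,0],
    [0.9,-0.015,0,0,0,0,0],
    [0.9,-0.035,0,0,0,0,0],
    [0.9,-0.065,0,0,0,0,0],
    [0.9,-0.09,0,0,0,0,0],
    [0.9,-0.1,0,0,0,0,0],
    [0.9,-0.1,0,0,0,0,0]
  ]
}}

```text
clock: 5.7
tcp_pos: [0.6294, -0.0225, 0.1312]
orientation: [1.301, 1.145, -1.294]
wrist_force: [1.0, 0.0, 0.5]
finger_gap: 0.0771
```

```bash
python3 -c "
from h import *
go([.4305,-.1769,.12],-7)"
```

```text
shift [ 0.0101 -0.1787  0.1774] turn [ 0.  -0.  -0.3] tcp [ 0.6294 -0.0225  0.1312] q [-0.05  0.48  1.58 -0.    1.08  0.07]
[[0.006, 0.993, -0.121], [-0.0, -0.121, -0.993], [-1.0, 0.006, -0.0]]
```

{"api": "carry_out", "payload": {
  "commands": [
    [1,0,-0.012,0.012,0,0,0],
    [1,0,-0.035,0.035,0,0,0],
    [1,0,-0.06,0.06,0,0,0],
    [1,0,-0.085,0.085,0,0,0],
    [1,0,-0.11,0.11,0,0,0],
    [1,0.004,-0.135,0.135,0,0,0],
    [1,0.008,-0.158,0.158,0,0,0],
    [1,0.008,-0.172,0.172,0,0,0],
    [1,0.01,-0.177,0.177,0,0,0],
    [1,0.02,-0.177,0.177,0,0,0],
    [1,0.03,-0.177,0.177,0,0,0],
    [1,0.03,-0.177,0.177,0,0,0]
  ]
}}

```text
clock: 6.7
tcp_pos: [0.4292, -0.1758, 0.0959]
orientation: [1.298, 1.154, -1.301]
wrist_force: [-1.3, 0.3, -0.6]
finger_gap: 0.0854
```

{"api": "carry_out", "payload": {
  "commands": [
    [1,0,0,0,0,0,0],
    [1,0,0,0,0,0,0],
    [1,0,0,0,0,0,0]
  ]
}}

```text
clock: 6.95
tcp_pos: [0.431, -0.1764, 0.0985]
orientation: [1.298, 1.149, -1.298]
wrist_force: [-0.0, -0.2, -0.3]
finger_gap: 0.0852
```

```bash
python3 -c "
from h import *
go([.4305,-.1769,.022],-7)
t=cap('top'); save('t3.png',cv2.resize(t['image'][120:280,300:500],(800,640))[:600])"
```

```text
shift [ 0.0765 -0.0005  0.0005] turn [ 0.1  0.  -0. ] tcp [ 0.431  -0.1764  0.0985] q [-0.41  0.28  2.    0.    0.86 -0.29]
[[0.001, 0.993, -0.121], [-0.0, -0.121, -0.993], [-1.0, 0.001, 0.0]]
```

View pics/t3.png

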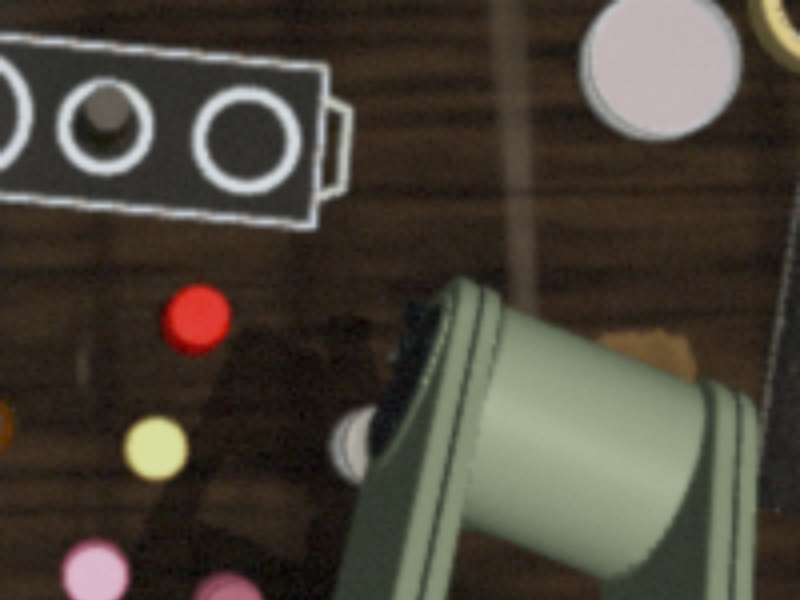

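The slim vial stands centred in ring_44 at crop (105,120), and the gripper is over the white jar. Descending and gripping it.

{"api": "carry_out", "payload": {
  "commands": [
    [1,0.015,0,0,0,0,0],
    [1,0.035,0,0,0,0,0],
    [1,0.055,0,0,0,0,0],
    [1,0.07,0,0,0,0,0],
    [1,0.077,0,0,0,0,0],
    [1,0.077,0,0,0,0,0],
    [0.7,0.077,0,0,0,0,0],
    [0.5,0.077,0,0,0,0,0],
    [0.35,0.077,0,0,0,0,0],
    [0.35,0.077,0,0,0,0,0],
    [0.35,0.077,0,0,0,0,0]
  ]
}}

```text
clock: 7.92
tcp_pos: [0.4313, -0.1769, 0.0224]
orientation: [1.299, 1.147, -1.297]
wrist_force: [-0.5, 0.6, 6.0]
finger_gap: 0.0474
```

```bash
python3 -c "
from h import *
go([.6371,.0635,.027],-7)"
```

```text
shift [-0.0044  0.1751 -0.2636] turn [ 0.   0.  -0.1] tcp [ 0.4313 -0.1769  0.0224] q [-0.41  0.4   2.08 -0.    0.66 -0.29]
[[0.002, 0.993, -0.121], [-0.001, -0.121, -0.993], [-1.0, 0.002, 0.001]]
```

{"api": "carry_out", "payload": {
  "commands": [
    [0.3,-0.01,0,0,0,0,0],
    [0.3,-0.035,0,0,0,0,0],
    [0.3,-0.065,0,0,0,0,0],
    [0.3,-0.09,0.004,-0.006,0,0,0],
    [0.3,-0.105,0.018,-0.027,0,0,0],
    [0.3,-0.105,0.038,-0.057,0,0,0],
    [0.3,-0.105,0.058,-0.087,0,0,0],
    [0.3,-0.105,0.078,-0.117,0,0,0],
    [0.3,-0.105,0.098,-0.148,0,0,0],
    [0.3,-0.105,0.118,-0.178,0,0,0],
    [0.3,-0.105,0.138,-0.208,0,0,0],
    [0.3,-0.105,0.156,-0.235,0,0,0]
  ]
}}

```text
clock: 8.92
tcp_pos: [0.6148, 0.0397, 0.1262]
orientation: [1.298, 1.149, -1.298]
wrist_force: [0.3, -1.0, -1.3]
finger_gap: 0.0471
```

{"api": "carry_out", "payload": {
  "commands": [
    [0.3,0,0.012,-0.018,0,0,0],
    [0.3,0,0.019,-0.029,0,0,0],
    [0.3,0.015,0.019,-0.029,0,0,0],
    [0.3,0.035,0.019,-0.029,0,0,0],
    [0.3,0.055,0.019,-0.029,0,0,0],
    [0.3,0.07,0.019,-0.029,0,0,0],
    [0.3,0.075,0.019,-0.029,0,0,0],
    [0.3,0.075,0.019,-0.029,0,0,0],
    [0.3,0.075,0.019,-0.029,0,0,0]
  ]
}}

```text
clock: 9.67
tcp_pos: [0.6364, 0.0639, 0.0518]
orientation: [1.299, 1.149, -1.298]
wrist_force: [-0.3, 0.2, -1.3]
finger_gap: 0.0475
```

```bash
python3 -c "
from h import *
go([.6371,.0635,.027],-7); print(arm.get_obs()['wrist_force'],arm.get_obs()['finger_gap'])"
```

```text
shift [0.0248 0.0007 0.0003] turn [ 0.  0. -0.] tcp [0.6364 0.0639 0.0518] q [ 0.08  0.57  1.64 -0.    0.93  0.2 ]
[[0.0, 0.993, -0.122], [-0.0, -0.122, -0.993], [-1.0, 0.0, 0.0]]
[-0.29587234  0.2433851  -1.2865043 ] 0.04749768518516532
```

Lower, release and rise.

{"api": "carry_out", "payload": {
  "commands": [
    [0.3,0.008,0.001,0,0,0,0],
    [0.3,0.016,0.001,0,0,0,0],
    [0.3,0.022,0.001,0,0,0,0],
    [0.3,0.0245,0.001,0,0,0,0],
    [0.3,0.0245,0.001,0,0,0,0],
    [0.3,0.0245,0.001,0,0,0,0],
    [0.5,0.0245,0.001,0,0,0,0],
    [0.7,0.0245,0.001,0,0,0,0],
    [1,0.0245,0.001,0,0,0,0],
    [1,0.0245,0.001,0,0,0,0],
    [1,0.015,0.001,0,0,0,0],
    [1,-0.005,0.001,0,0,0,0]
  ]
}}

```text
clock: 10.67
tcp_pos: [0.6355, 0.064, 0.0547]
orientation: [1.295, 1.152, -1.303]
wrist_force: [0.7, 0.4, 0.9]
finger_gap: 0.0853
```

{"api": "carry_out", "payload": {
  "commands": [
    [1,-0.02,0,0,0,0,0],
    [1,-0.05,0,0,0,0,0],
    [1,-0.07,0,0,0,0,0],
    [1,-0.07,0,0,0,0,0],
    [1,-0.07,0,0,0,0,0]
  ]
}}

```text
clock: 11.08
tcp_pos: [0.6381, 0.0642, 0.1284]
orientation: [1.3, 1.147, -1.295]
wrist_force: [0.3, -0.4, 0.4]
finger_gap: 0.0853
```

```bash
python3 -c "
from h import *
go([.4553,.167,.125],-7)"
```

```text
shift [ 0.0027 -0.1939 -0.0799] turn [ 0.  -0.  -0.2] tcp [0.6381 0.0642 0.1284] q [ 0.08  0.5   1.55 -0.    1.09  0.2 ]
[[0.004, 0.993, -0.121], [0.0, -0.121, -0.993], [-1.0, 0.004, -0.001]]
```

{"api": "carry_out", "payload": {
  "commands": [
    [1,0,-0.012,-0.005,0,0,0],
    [1,0,-0.037,-0.015,0,0,0],
    [1,0,-0.067,-0.027,0,0,0],
    [1,0,-0.097,-0.04,0,0,0],
    [1,0,-0.127,-0.053,0,0,0],
    [1,0,-0.157,-0.065,0,0,0],
    [1,0.005,-0.182,-0.075,0,0,0],
    [1,0.02,-0.193,-0.08,0,0,0],
    [1,0.04,-0.193,-0.08,0,0,0],
    [1,0.05,-0.193,-0.08,0,0,0],
    [1,0.05,-0.193,-0.08,0,0,0],
    [1,0.05,-0.193,-0.08,0,0,0]
  ]
}}

```text
clock: 12.08
tcp_pos: [0.4545, 0.1667, 0.0753]
orientation: [1.296, 1.15, -1.301]
wrist_force: [-0.0, 0.5, 1.1]
finger_gap: 0.0854
```

```bash
python3 -c "
from h import *
go([.4553,.167,.0175],-7)
s=cap('scene'); save('s4.png',cv2.resize(s['image'][160:300,170:400],(800,487)))"
```

```text
shift [ 0.0578  0.0009 -0.0005] turn [0.  0.1 0.2] tcp [0.4545 0.1667 0.0753] q [ 0.33  0.34  1.98 -0.    0.82  0.45]
[[-0.003, 0.993, -0.121], [-0.001, -0.121, -0.993], [-1.0, -0.003, 0.001]]
```

View pics/s4.png

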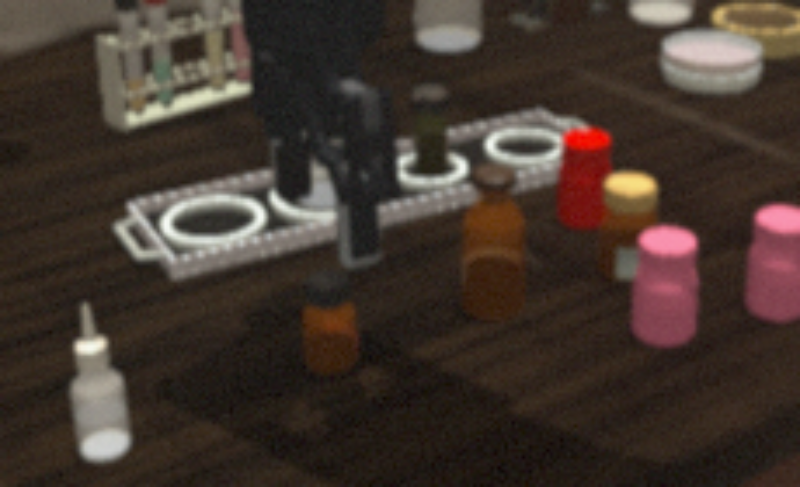

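The mid vial at crop (330,330) lies between the jaws. Slim (430,130) and wide (partly hidden, ~310,195) stand in their rings. Descending.

{"api": "carry_out", "payload": {
  "commands": [
    [1,0.012,0.001,0,0,0,0],
    [1,0.03,0.001,0,0,0,0],
    [1,0.048,0.001,0,0,0,0],
    [1,0.058,0.001,0,0,0,0],
    [1,0.058,0.001,0,0,0,0],
    [0.7,0.058,0.001,0,0,0,0],
    [0.4,0.058,0.001,0,0,0,0],
    [0.2,0.058,0.001,0,0,0,0],
    [0.1,0.058,0.001,0,0,0,0],
    [0.1,0.058,0.001,0,0,0,0],
    [0.1,0.058,0.001,0,0,0,0]
  ]
}}

```text
clock: 13.05
tcp_pos: [0.4569, 0.167, 0.0191]
orientation: [1.299, 1.148, -1.297]
wrist_force: [-0.2, -0.6, 6.1]
finger_gap: 0.0311
```

```bash
python3 -c "
from h import *
go([.6176,-.1076,.022],-7)"
```

```text
shift [-0.0027  0.1928  0.253 ] turn [ 0.  -0.  -0.1] tcp [0.4569 0.167  0.0191] q [ 0.33  0.43  2.04 -0.    0.67  0.45]
[[0.002, 0.993, -0.121], [0.0, -0.121, -0.993], [-1.0, 0.002, -0.001]]
```

{"api": "carry_out", "payload": {
  "commands": [
    [0.1,-0.01,0,0,0,0,0],
    [0.1,-0.035,0,0,0,0,0],
    [0.1,-0.07,0,0,0,0,0],
    [0.1,-0.1,0.003,0,0,0,0],
    [0.1,-0.115,0.018,0.01,0,0,0],
    [0.1,-0.115,0.038,0.03,0,0,0],
    [0.1,-0.115,0.06,0.056,0,0,0],
    [0.1,-0.115,0.082,0.084,0,0,0],
    [0.1,-0.115,0.104,0.114,0,0,0],
    [0.1,-0.115,0.126,0.144,0,0,0],
    [0.1,-0.115,0.146,0.174,0,0,0],
    [0.1,-0.115,0.164,0.204,0,0,0]
  ]
}}

```text
clock: 14.05
tcp_pos: [0.5951, -0.0573, 0.1331]
orientation: [1.298, 1.149, -1.298]
wrist_force: [-0.4, 0.5, -0.6]
finger_gap: 0.0313
```

{"api": "carry_out", "payload": {
  "commands": [
    [0.1,0,0.018,0.028,0,0,0],
    [0.1,0,0.028,0.047,0,0,0],
    [0.1,0.015,0.029,0.049,0,0,0],
    [0.1,0.035,0.029,0.049,0,0,0],
    [0.1,0.06,0.029,0.049,0,0,0],
    [0.1,0.08,0.029,0.049,0,0,0],
    [0.1,0.085,0.029,0.049,0,0,0],
    [0.1,0.085,0.029,0.049,0,0,0],
    [0.1,0.085,0.029,0.049,0,0,0]
  ]
}}

```text
clock: 14.8
tcp_pos: [0.6177, -0.1078, 0.0488]
orientation: [1.298, 1.149, -1.298]
wrist_force: [1.1, -0.1, 0.5]
finger_gap: 0.0312
```

```bash
python3 -c "
from h import *
go([.6176,-.1076,.0225],-7); print(arm.get_obs()['wrist_force'],arm.get_obs()['finger_gap'])"
```

```text
shift [ 0.0263 -0.0001 -0.0002] turn [ 0.  0. -0.] tcp [ 0.6177 -0.1078  0.0488] q [-0.19  0.56  1.67 -0.    0.91 -0.07]
[[0.001, 0.993, -0.121], [-0.0, -0.121, -0.993], [-1.0, 0.001, 0.0]]
[ 1.1418965  -0.11162864  0.46604032] 0.031249494637133307
```

{"api": "carry_out", "payload": {
  "commands": [
    [0.1,0.008,0,0,0,0,0],
    [0.1,0.016,0,0,0,0,0],
    [0.1,0.023,0,0,0,0,0],
    [0.1,0.026,0,0,0,0,0],
    [0.1,0.026,0,0,0,0,0],
    [0.1,0.026,0,0,0,0,0],
    [0.3,0.026,0,0,0,0,0],
    [0.5,0.026,0,0,0,0,0],
    [0.8,0.026,0,0,0,0,0],
    [0.9,0.026,0,0,0,0,0],
    [0.9,0.016,0,0,0,0,0],
    [0.9,-0.004,0,0,0,0,0]
  ]
}}

```text
clock: 15.8
tcp_pos: [0.6154, -0.1074, 0.0505]
orientation: [1.296, 1.154, -1.302]
wrist_force: [0.6, 0.2, 0.3]
finger_gap: 0.0771
```

{"api": "carry_out", "payload": {
  "commands": [
    [0.9,-0.02,0,0,0,0,0],
    [0.9,-0.05,0,0,0,0,0],
    [0.9,-0.07,0,0,0,0,0],
    [0.9,-0.07,0,0,0,0,0],
    [0.9,-0.07,0,0,0,0,0]
  ]
}}

```text
clock: 16.22
tcp_pos: [0.618, -0.1079, 0.1241]
orientation: [1.3, 1.146, -1.296]
wrist_force: [-0.4, -0.2, -0.2]
finger_gap: 0.0768
```

```bash
python3 -c "
from h import *
t=cap('top'); W=world(t)
print(lid(t,W,339,232,.064),lid(t,W,350,199,.066)[0])
go([.4318,-.0471,.125],35)
save('t5.png',cv2.resize(t['image'][110:290,220:480],(800,554)))"
```

```text
Traceback (most recent call last):
  File "h.py", line 15, in lid
    n,l,st,ce=cv2.connectedComponentsWithStats(m.astype(np.uint8)); k=1+st[1:,4].argmax()
                                                                        ~~~~~~~~~~~~~~~^^
ValueError: attempt to get argmax of an empty sequence
```

```bash
python3 -c "
from h import *
t=cap('top'); s=cap('scene')
go([.4318,-.0471,.125],35)
save('s5.png',cv2.resize(s['image'][160:300,200:430],(800,487)))"
```

```text
shift [-0.0035 -0.1904 -0.0376] turn [-42.   -0.1   0.1] tcp [ 0.6163 -0.1076  0.121 ] q [-0.19  0.48  1.6  -0.    1.06 -0.07]
[[-0.003, 0.993, -0.121], [0.0, -0.121, -0.993], [-1.0, -0.003, -0.0]]
```

View pics/s5.png

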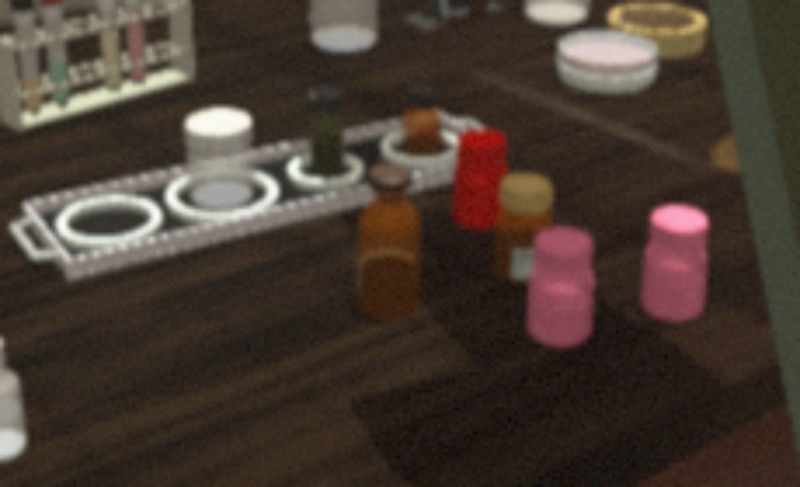

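Wide, slim and mid stand in their rings at crop (220,150), (325,140) and (420,125). The squat jar with the gold lid is at (525,225), with red behind it and pink in front. I'll go above it with the jaws turned to pass between them.

{"api": "carry_out", "payload": {
  "commands": [
    [0.85,-0.005,-0.012,-0.002,-3,0,0],
    [0.85,-0.008,-0.035,-0.007,-9,0,0],
    [0.85,-0.008,-0.06,-0.012,-15,0,0],
    [0.85,-0.008,-0.085,-0.017,-21,0,0],
    [0.85,-0.008,-0.11,-0.022,-27,0,0],
    [0.85,-0.008,-0.135,-0.026,-33,0,0],
    [0.85,-0.008,-0.16,-0.031,-38,0,0],
    [0.85,-0.008,-0.182,-0.036,-41,0,0],
    [0.85,-0.005,-0.192,-0.038,-42,0,0],
    [0.85,0.01,-0.192,-0.038,-42,0,0],
    [0.85,0.025,-0.192,-0.038,-42,0,0],
    [0.85,0.025,-0.192,-0.038,-42,0,0]
  ]
}}

```text
clock: 17.37
tcp_pos: [0.4294, -0.0465, 0.0947]
orientation: [0.748, 1.443, -0.751]
wrist_force: [-0.2, 0.2, -1.2]
finger_gap: 0.0729
```

{"api": "carry_out", "payload": {
  "commands": [
    [0.85,0,0,0,0,0,0],
    [0.85,0,0,0,0,0,0],
    [0.85,0,0,0,0,0,0]
  ]
}}

```text
clock: 17.62
tcp_pos: [0.4321, -0.0469, 0.0977]
orientation: [0.749, 1.437, -0.748]
wrist_force: [-0.8, 0.1, 0.7]
finger_gap: 0.0726
```

```bash
python3 -c "
from h import *
s=cap('scene')
go([.4318,-.0471,.022],35)
save('s6.png',cv2.resize(s['image'][160:300,200:430],(800,487)))"
```

```text
shift [ 0.0758 -0.0004 -0.    ] turn [ 0.   0.1 -0.1] tcp [ 0.432  -0.0469  0.0978] q [-0.13  0.24  2.06 -0.    0.83 -0.75]
[[0.001, 0.819, 0.574], [-0.0, 0.574, -0.819], [-1.0, 0.001, 0.001]]
```

View pics/s6.png

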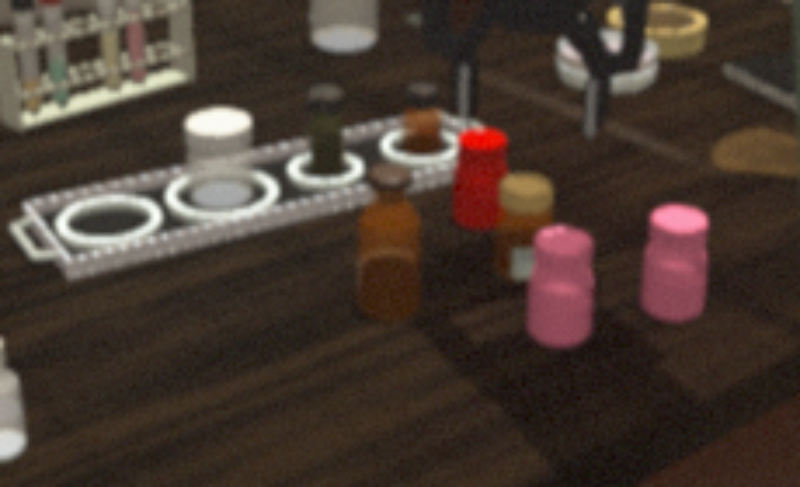

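The jaws at crop (465,95) and (590,115) are centred over the gold lid at (525,190). Descending.

{"api": "carry_out", "payload": {
  "commands": [
    [0.85,0.015,0,0,0,0,0],
    [0.85,0.035,0,0,0,0,0],
    [0.85,0.055,0,0,0,0,0],
    [0.85,0.07,0,0,0,0,0],
    [0.85,0.076,0,0,0,0,0],
    [0.85,0.076,0,0,0,0,0],
    [0.6,0.076,0,0,0,0,0],
    [0.4,0.076,0,0,0,0,0],
    [0.2,0.076,0,0,0,0,0],
    [0.2,0.076,0,0,0,0,0],
    [0.2,0.076,0,0,0,0,0]
  ]
}}

```text
clock: 18.58
tcp_pos: [0.4321, -0.0469, 0.0224]
orientation: [0.749, 1.436, -0.747]
wrist_force: [0.2, 0.1, 6.1]
finger_gap: 0.0385
```

```bash
python3 -c "
from h import *
go([.6472,.1486,.027],35); print(arm.get_obs()['finger_gap'])"
```

```text
shift [-0.0042  0.2883 -0.0366] turn [ 0.   0.1 -0.1] tcp [ 0.4321 -0.0469  0.0224] q [-0.13  0.36  2.15 -0.    0.62 -0.75]
[[0.002, 0.819, 0.574], [-0.0, 0.574, -0.819], [-1.0, 0.002, 0.002]]
0.03846946482474239
```

{"api": "carry_out", "payload": {
  "commands": [
    [0.2,-0.01,0,0,0,0,0],
    [0.2,-0.035,0,0,0,0,0],
    [0.2,-0.07,0,0,0,0,0],
    [0.2,-0.1,0,0,0,0,0],
    [0.2,-0.12,0.01,-0.001,0,0,0],
    [0.2,-0.12,0.035,-0.004,0,0,0],
    [0.2,-0.12,0.07,-0.009,0,0,0],
    [0.2,-0.12,0.105,-0.013,0,0,0],
    [0.2,-0.12,0.14,-0.018,0,0,0],
    [0.2,-0.12,0.175,-0.022,0,0,0],
    [0.2,-0.12,0.21,-0.026,0,0,0],
    [0.2,-0.12,0.245,-0.031,0,0,0]
  ]
}}

```text
clock: 19.58
tcp_pos: [0.6149, 0.1205, 0.1413]
orientation: [0.748, 1.438, -0.748]
wrist_force: [-0.5, -0.6, -1.2]
finger_gap: 0.0384
```

{"api": "carry_out", "payload": {
  "commands": [
    [0.2,0,0.028,-0.004,0,0,0],
    [0.2,0,0.042,-0.006,0,0,0],
    [0.2,0.01,0.043,-0.006,0,0,0],
    [0.2,0.035,0.043,-0.006,0,0,0],
    [0.2,0.065,0.043,-0.006,0,0,0],
    [0.2,0.085,0.043,-0.006,0,0,0],
    [0.2,0.09,0.043,-0.006,0,0,0],
    [0.2,0.09,0.043,-0.006,0,0,0],
    [0.2,0.09,0.043,-0.006,0,0,0]
  ]
}}

```text
clock: 20.33
tcp_pos: [0.646, 0.1485, 0.0519]
orientation: [0.749, 1.437, -0.748]
wrist_force: [0.8, -0.6, -1.0]
finger_gap: 0.0382
```

```bash
python3 -c "
from h import *
go([.6472,.1486,.0268],35); print(arm.get_obs()['wrist_force'],arm.get_obs()['finger_gap'])"
```

```text
shift [0.0251 0.0011 0.0006] turn [ 0.  0. -0.] tcp [0.646  0.1485 0.0519] q [ 0.21  0.6   1.58 -0.    0.96 -0.4 ]
[[0.001, 0.819, 0.574], [-0.0, 0.574, -0.819], [-1.0, 0.0, 0.0]]
[ 0.83110237 -0.62147305 -0.96673777] 0.03819264809689702
```

{"api": "carry_out", "payload": {
  "commands": [
    [0.2,0.008,0.001,0,0,0,0],
    [0.2,0.016,0.001,0,0,0,0],
    [0.2,0.022,0.001,0,0,0,0],
    [0.2,0.025,0.001,0,0,0,0],
    [0.2,0.025,0.001,0,0,0,0],
    [0.2,0.025,0.001,0,0,0,0],
    [0.4,0.025,0.001,0,0,0,0],
    [0.6,0.025,0.001,0,0,0,0],
    [0.8,0.025,0.001,0,0,0,0],
    [0.8,0.025,0.001,0,0,0,0],
    [0.8,0.015,0.001,0,0,0,0],
    [0.8,-0.005,0.001,0,0,0,0]
  ]
}}

```text
clock: 21.33
tcp_pos: [0.6449, 0.149, 0.0545]
orientation: [0.746, 1.442, -0.752]
wrist_force: [-0.7, 0.4, 0.7]
finger_gap: 0.0684
```

{"api": "carry_out", "payload": {
  "commands": [
    [0.8,-0.02,0,0,0,0,0],
    [0.8,-0.05,0,0,0,0,0],
    [0.8,-0.08,-0.01,0,0,0,0],
    [0.8,-0.11,-0.02,0,0,0,0],
    [0.8,-0.12,-0.05,0.03,0,0,0],
    [0.8,-0.12,-0.08,0.06,0,0,0],
    [0.8,-0.12,-0.11,0.09,0,0,0],
    [0.8,-0.12,-0.14,0.12,0,0,0],
    [0.8,-0.12,-0.17,0.15,0,0,0],
    [0.8,-0.12,-0.2,0.18,0,0,0],
    [0.8,-0.12,-0.23,0.2,0,0,0],
    [0.8,-0.12,-0.24,0.21,0,0,0]
  ]
}}

```text
clock: 22.33
tcp_pos: [0.5687, -0.1649, 0.1772]
orientation: [0.749, 1.436, -0.753]
wrist_force: [0.0, -0.5, 0.2]
finger_gap: 0.0685
```

{"api": "carry_out", "payload": {
  "commands": [
    [0.8,0,-0.01,0.02,0,0,0],
    [0.8,0,-0.02,0.05,0,0,0],
    [0.8,0,-0.03,0.08,0,0,0],
    [0.8,0,-0.04,0.11,0,0,0],
    [0.8,0,-0.05,0.13,0,0,0],
    [0.8,0,-0.05,0.13,0,0,0],
    [0.8,0,-0.05,0.13,0,0,0],
    [0.8,0,-0.05,0.13,0,0,0]
  ]
}}

```text
clock: 23.0
tcp_pos: [0.6042, -0.2946, 0.1765]
orientation: [0.749, 1.439, -0.748]
wrist_force: [0.4, 0.4, -0.2]
finger_gap: 0.0687
```

```bash
python3 -c "
from h import *
t=cap('top'); s=cap('scene'); W=world(t)
print(arm.get_obs()['tcp_pos'],arm.get_obs()['clock'])
for n,q,h in [('squat',(.6472,.1486),.068),('wide',(.6371,.0635),.068),('slim',(.6275,-.0222),.074),('mid',(.6176,-.1076),.060),('stop',(.4469,.0534),.095),('drop',(.4543,.3064),.088)]:
    u,v=cv2.projectPoints(np.array([[*q,h]]),t['rvec'],t['tvec'],t['camera_matrix'],None)[0].ravel().round().astype(int)
    try: p,d,z=lid(t,W,u,v,h); print(n,'off mm',((p[:2]-q)*1000).round(1),'dia %.3f z %.3f'%(d,z))
    except Exception as e: print(n,e)
a=cv2.resize(t['image'][110:290,160:430],(600,400)); b=cv2.resize(s['image'][160:300,170:400],(329,200)); 
save('f.png',np.vstack([a,cv2.copyMakeBorder(b,0,0,0,271,cv2.BORDER_CONSTANT)]))"
```

```text
[ 0.60428211 -0.29406187  0.17667709] 23.1
squat off mm [-1.1  0.2] dia 0.035 z 0.068
wide off mm [-1.3  0.1] dia 0.047 z 0.068
slim off mm [-1.5 -0.8] dia 0.027 z 0.074
mid off mm [-2.3  0.7] dia 0.025 z 0.060
stop off mm [-0.1  0.1] dia 0.028 z 0.095
drop off mm [0.2 0.7] dia 0.003 z 0.088
```

View pics/f.png

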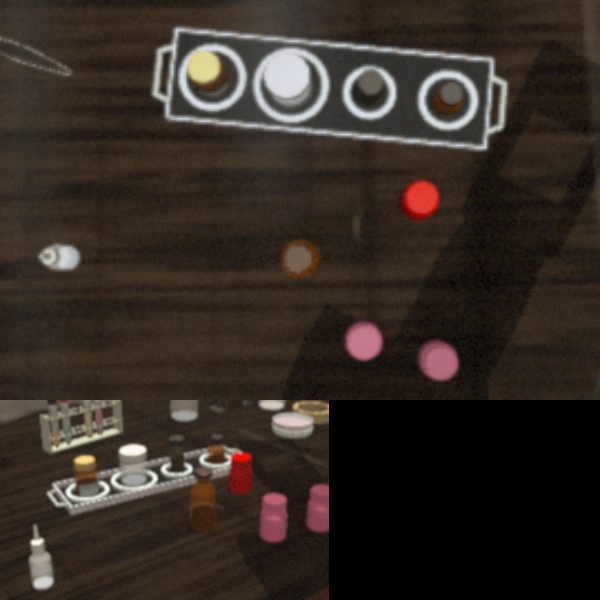

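All four stand centred in their rings, at (210,75), (288,80), (370,92) and (448,98). Both bottles are unmoved at (298,258) and (60,257).

```bash
python3 -c "
from station import workorder
print(workorder.sign_off())"
```

```text
the job is handed in; nothing more can be done
None
```

All four jars and vials are standing upright in their rings, and I handed the job in at about 23 s on the robot's clock. `sign_off` reported no verdict. The slim vial is in the 44 mm ring, the wide jar in the 68 mm, the mid vial in the 51 mm and the squat jar in the 59 mm. Each was lowered to about a millimetre above the tray floor before the fingers opened.

- **Placing:** in the last top-camera check, the lids were 1.1 to 2.4 mm from their ring centres, against a limit of 11 to 13 mm. Lid heights read 68, 68, 74 and 60 mm, which is what each should be standing on the tray floor.
- **Bottles:** both narrow-necked bottles were within 1 mm of where they started.
- **Arm:** it had withdrawn to about 0.18 m up, clear of everything.
- **Failures:** no final check failed or disagreed. Two mid-job lid readings could not be used, most likely because the arm blocked the view. I relied on the positions measured before the first move instead.

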